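# Close the ball drawer, then quarter-turn the ball dish

### The job

Push the ball drawer of the checking base fully shut while the dish still stands on the base. Then take the dish by its handle bar, lift it level and clear of the base, and only then turn it a quarter turn, either way, so that its bar runs parallel to the drawer front; the loose ball must stay in the middle of the dish the whole time. Finish while holding the dish still and level, about 10 cm above the middle of the base, without putting it down or letting go, and leave the other things on the bench alone.

Things in the scene. Friction and masses are not known exactly. Their poses are not given: they have to be found in the camera images.
- base: Fixed grey metal box on the bench, 160 mm deep (x), 140 wide (y), 60 high. Origin on the bench surface under the middle of the round pad; in its frame the box spans x -90 mm (front) to +70, y -70 to +70. Its -x axis points out of the drawer front, towards the robot within 14 degrees. On top lies a flat black rubber pad, 100 mm across, 2 mm thick; the dish stands on it.
- drawer (a joint): Opening of the ball drawer in m: 0 fully shut, 0.07 fully open. It slides out along the base's -x axis, has light friction (about 1.5 N), no spring and no latch, and stops hard at 0.
- drawer_handle (a point): Middle of the drawer's steel bar handle: a round level bar, about 70 mm long along the base's y axis, 35 mm before the drawer front, 32 mm above the bench. The front is an aluminium plate 122 mm wide, 8 to 50 mm above the bench; shut, the front's face lies 96 mm and the handle 131 mm in front (-x) of the base's origin.
- dish: Loose round dark steel dish, 120 mm across, rim 25 mm high, about 0.35 kg. Origin at the centre of its flat underside, z up. Inside a shallow cone (7 degrees), lowest in the middle. A rigid aluminium handle bar crosses over it along its own x axis, on two posts 24 mm wide at x = -61.5 and +61.5 mm; total height 91 mm. It starts on the pad, bar front to back (within 9 degrees of the base's x axis).
- bar (a point): Middle of the dish's handle bar, straight above the dish's centre, 85 mm above its underside: the place to grip. The bar is 14 mm wide, 12 mm high and 119 mm long between the posts; fingers close across its width, along the dish's y axis.
- hollow (a point): Point of the dish where the ball's centre lies when the ball rests in the middle (22.5 mm above the underside).
- ball_center (a point): Centre of the loose steel ball, 25 mm in diameter, 64 g, lying in the middle of the dish. It rolls away if the dish is tilted more than about 7 degrees or moved abruptly.
- nut: Bystander: loose M16 steel nut, 24 x 28 x 13 mm, beside the base on its right. Origin at its underside.
- vblock: Bystander: loose steel V-block, 50 x 40 x 36 mm, at the bench's front edge, left of the base. Origin at its underside.
- core: Bystander: loose black winding core, 62 mm across, 122 mm high, upright at the bench's front edge, left. Origin at its underside.
- bolt: Bystander: loose M16 steel bolt, 62 mm high, standing on its head at the bench's front edge. Origin at its underside.
- spanner: Bystander: loose steel spanner, 150 x 25 x 8 mm, lying at the bench's front right. Origin at its underside.
- pad (a point): Centre of the upper face of the rubber pad on the base, 62 mm above the bench.

How it is judged (in metres and radians):
On the way, in this order (a step that is already met when the one before it is completed fails the run):
1. the drawer is pushed fully shut while the dish still stands on the base (value of joint drawer below 0.004 m and z of dish in the frame of base below 0.068 m and contact force between dish and base above 0.5 N), for 0.2 s.
2. the dish is lifted 25 mm or more clear of the pad with its bar still within 30 degrees of front to back (z of dish in the frame of base above 0.087 m and angle between the x axis of dish and the x axis of base, either way round below 0.52 rad), for 0.1 s.
At the end, for the whole second after the job is handed in: The drawer is shut (within 5 mm); the dish is held by the gripper, at rest, 50 to 160 mm above the pad and within 35 mm of its middle, level within 4.5 degrees, its bar parallel to the drawer front within 7 degrees, and the ball within 10 mm of the middle of the dish (value of joint drawer below 0.005 m and angle between the x axis of dish and the y axis of base, either way round below 0.12 rad and z of dish in the frame of base between 0.112 and 0.222 m and horizontal distance between dish and pad below 0.035 m and angle between dish's own z axis and vertical below 0.08 rad and distance between ball_center and hollow below 0.01 m and linear speed of dish below 0.02 m/s and contact force between the fingers and dish above 2 N and contact force between dish and base below 0.05 N); the arm keeps its last pose, push and grip.
It fails at once if the ball rolls more than 20 mm from the middle of the dish (distance between ball_center and hollow above 0.02 m).
It fails at once if the dish tips more than 11 degrees (angle between dish's own z axis and vertical above 0.2 rad).
It fails at once if a bystander is moved more than 20 mm (distance of any of nut, vblock, core, bolt, spanner from where it was at the start of the episode above 0.02 m).
It also fails if it takes over 48 s, if anything falls off the work surface, if the arm or the gripper's body presses on something with over 40 N, if the wrist force passes 120 N, or if a joint passes its speed limit or range.

### The arm

A 6-joint arm with a two-finger parallel gripper is mounted at the origin on a cart in front of the work surface, level with it; the furniture and walls round the work are solid. World frame = base frame: x ahead of the robot, y to its left, z up, the work surface at z = 0. Lengths are in m, angles in degrees, forces in N, time in s.
With the tool pointing down it reaches from about 0.35 to 0.875 m from the base axis. Payload 4.2 kg.
Tool frame: the origin (TCP) lies between the finger pads; the fingertips stand 17 mm ahead of it and the grasp point (between the pads) lies 2 mm behind it; z points along the fingers, y is the line along which they close (so a half turn about z gives the same grasp; the last joint's range is limited). The gripper opens to 87 mm and grips with 3 to 60 N. Pads are 19 mm wide; open, the fingers measure 117 mm over their backs; the gripper's body (75 mm by 190 mm) begins 51 mm behind the grasp point.
Start: joints at [14.817, 22.042, 0.453, 0, -68.411, -14.817], TCP at [0.625, 0, 0.24] pointing down, gripper open.
Joint ranges: [-179.83, 179.83], [-69.29, 118.12], [-61.27, 80.66], [-181.25, 117.63], [-171.15, -9.14], [-177.46, 177.46]. Speed limits (degrees/s): [159.86, 159.86, 180, 180, 180, 180].

### API

Orientations are given as a 3x3 rotation matrix whose columns are the frame's x, y, z axes.
In Python, from station import r gives the robot as it stands.
- The arm moves only by the tool servo_tool, never from a script. Its argument "targets" is a list of rows, each a list of 5 numbers: the shift along the world's x, y, z in units of 30 mm (1.0 is 30 mm), then the turn about the world's z in rad, then the finger opening in mm, from 0 to 87. In form: [[x, y, z, turn, gripper], ...]. A call has exactly 5 rows; each row is the pose to reach, as a shift and turn from the pose commanded when the call began; what a row does not reach only later rows make up. A row lasts 1/12 s, in which the tool goes at most 41.7 mm and 7.16 degrees, less where a joint would pass 70% of its speed; a pose out of reach is approached as far as the arm can. A call with a gripper value outside its range is refused whole. The fingers move at their own pace and stop on an object; the grip force is fixed at half the most. Time passes only in rows, so rows that repeat a pose let the fingers close, or fill a call up. It gives the time, the measured TCP pose, the force, the opening and the grip force at its end, in the units of the state.
- r.sense(): the state, without advancing time (a new reading comes with each control period).
- r.capture(name): name is "scene" or "side" or "wrist"; returns a dict with "pixels" (384x512x3 uint8, red, green, blue), "fx", "fy", "cx", "cy" (pixels), "world_from_camera" (4x4, takes a point from camera to world coordinates). Camera axes: x right, y down, z forward; pixel columns grow to the right and rows downward; lengths in m; the calibration is good to about 2 mm. A picture is of the moment at which its call begins. There is no depth.
- r.finish_job(): hands the job in; it is judged then, once.
The state is a dict: "time_s": time; "joints": joint angles; "joint_velocities": joint speeds; "effort": joint torques, N m; "tcp_pos": TCP position; "ee_rot": TCP orientation; "wrist_force": force on the tool from outside, world axes, zero at the start; "moment": the same for the moment, N m; "gripper_width": opening from 0.0 (shut) to 1.0 (fully open); "gripper_force": force on a finger pad.
Only numpy, scipy, OpenCV 4.12 (cv2) and the standard library are available. Lean on these libraries where they do the work, as an engineer would, in place of code of your own. Each camera call takes 0.05 s, during which the arm holds its last target. There are 200 camera calls.

## Working session

There is one attempt and no reset: what is moved stays moved. The work goes in short steps, Python scripts to look and compute and a tool call to move; the robot and the scene stay as the last step left them, time stands still between calls to the robot, and variables do not carry over. Pictures are saved under pics/ and viewed, at most 10 in all, crops included, and the job is handed in when it is done.

Besides the shell and the picture viewer there is one more tool, called after "Emit:" as name(argument=value, ...), one argument or row to a line, values as JSON. servo_tool: Moves the arm, as the interface text tells. Its arguments: {"type":"object","properties":{"targets":{"type":"array","items":{"type":"array","items":{"type":"number"}}}},"required":["targets"]}

```bash
ls; mkdir -p pics
python3 - <<'E'
from station import r
import cv2,pickle,numpy as np
d={n:r.capture(n) for n in("scene","side","wrist")}
pickle.dump(d,open("c0.pkl","wb"))
for n in d:
    cv2.imwrite(f"pics/{n}0.png",d[n]["pixels"][:,:,::-1]); print(n,d[n]["fx"],d[n]["cx"],d[n]["cy"],np.round(d[n]["world_from_camera"],3).tolist())
s=r.sense();print(s["time_s"],s["tcp_pos"],s["gripper_width"])
print(np.round(s["ee_rot"],3))
E
```

```text
pics
scene 370.0697625778838 257.6359932021312 193.08637720427828 [[0.801, -0.475, 0.365, 0.182], [-0.599, -0.627, 0.499, -0.633], [-0.009, -0.618, -0.786, 1.004], [0.0, 0.0, 0.0, 1.0]]
side 405.99794781447497 256.5948706696958 193.3023171146497 [[0.953, -0.16, 0.258, 0.295], [-0.303, -0.553, 0.776, -0.944], [0.018, -0.818, -0.575, 0.739], [0.0, 0.0, 0.0, 1.0]]
wrist 297.141019092897 254.21248242395353 194.4032694372314 [[-1.0, 0.0, -0.001, 0.624], [0.0, 0.964, 0.267, -0.075], [0.001, 0.267, -0.964, 0.385], [0.0, 0.0, 0.0, 1.0]]
0.15 [6.24569816e-01 1.05219397e-05 2.38720669e-01] 0.9961034257261542
[[-0.    -1.    -0.002]
 [-1.     0.    -0.   ]
 [ 0.     0.002 -1.   ]]
```

View pics/scene0.png

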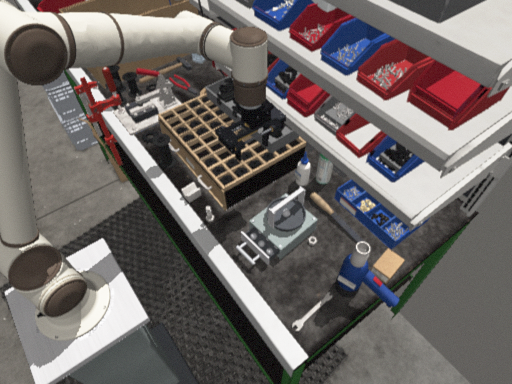

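View pics/side0.png

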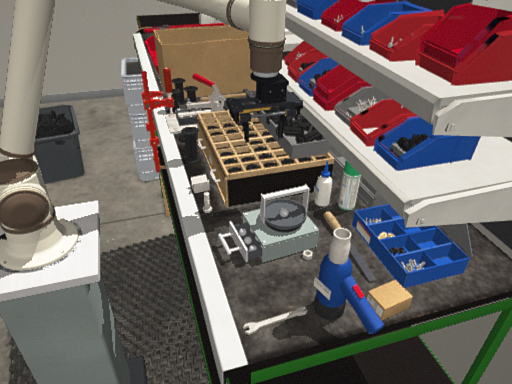

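View pics/wrist0.png

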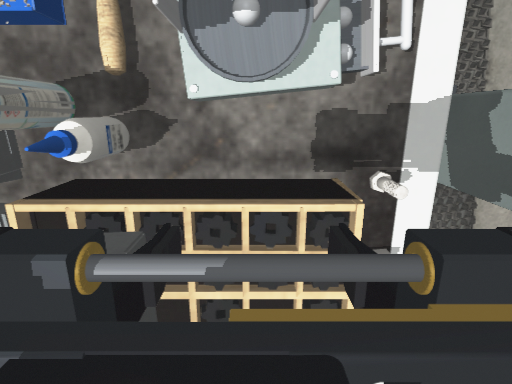

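Scene: base around (283,228), drawer handle at (247,253), dish bar about (287,202), bolt (209,214), nut (312,240), spanner (313,313), organiser box to the left. Side: bar (285,195), handle (232,243). Wrist: dish partly visible at top, ball at (246,10), handle at (395,30). I'll crop for detail.

Run:
```python
import pickle,cv2,numpy as np
d=pickle.load(open("c0.pkl","rb"))
a=d["scene"]["pixels"][170:290,225:325];b=d["side"]["pixels"][170:290,210:330]
f=lambda i,k:cv2.resize(i,None,fx=k,fy=k,interpolation=cv2.INTER_CUBIC)
w=f(np.hstack([a,b]),3.6)
print(w.shape)
cv2.imwrite("pics/z.png",w[:,:,::-1])
```

```text
(432, 792, 3)
```

View pics/z.png

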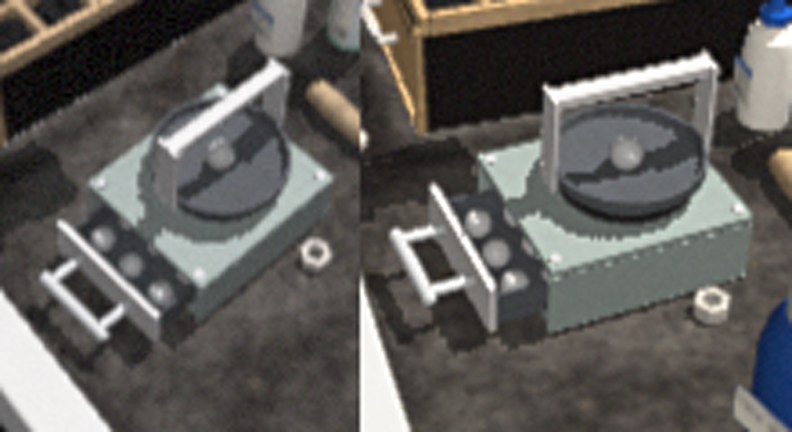

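The crop shows the drawer open, handle ends at scene (45,275)-(100,333), side (395,233)-(430,300). The bar top ends are at scene (168,147)/(281,68) and side (551,95)/(712,60). The screws on the base top are at scene (99,183),(320,177),(199,274) and side (488,158),(738,210),(556,258).

```bash
cat > h.py <<'E'
import numpy as np
def ray(c,u,v):
    M=np.array(c["world_from_camera"]);d=M[:3,:3]@[(u-c["cx"])/c["fx"],(v-c["cy"])/c["fy"],1];return M[:3,3],d/np.linalg.norm(d)
def plane(c,u,v,z):
    o,d=ray(c,u,v);return o+d*(z-o[2])/d[2]
def tri(a,p,b,q):
    o,d=ray(a,*p);o2,e=ray(b,*q);t=np.linalg.lstsq(np.c_[d,-e],o2-o,rcond=None)[0]
    x,y=o+d*t[0],o2+e*t[1];return (x+y)/2,np.linalg.norm(x-y)
E
python3 - <<'E'
import pickle,numpy as np
from h import *
d=pickle.load(open("c0.pkl","rb"));S,D=d["scene"],d["side"]
P={"hL":((45,275),(395,233)),"hR":((100,333),(430,300)),"barN":((168,147),(551,95)),"barF":((281,68),(712,60)),
"scrL":((99,183),(488,158)),"scrFR":((320,177),(738,210)),"scrR":((199,274),(556,258)),"ball":((219,153),(627,153)),"nut":((315,255),(711,305))}
for n,(a,b) in P.items():
    p,e=tri(S,(225+a[0]/3.6,170+a[1]/3.6),D,(210+(b[0]-360)/3.6,170+b[1]/3.6));print(n,p.round(4),round(e,4))
W=d["wrist"]
print("bolt",plane(W,380,183,0)[:2])
for q in [(335,75),(195,88)]:print("wr screw",plane(W,*q,.06))
for q in [(405,30),(390,45),(376,70)]:print("wr h",plane(W,*q,.032))
print("wr ball",plane(W,246,10,.085))
E
```

```text
hL [ 0.4621 -0.1428  0.0319] 0.0015
hR [ 0.4704 -0.2096  0.023 ] 0.0
barN [ 0.5709 -0.1667  0.1507] 0.0007
barF [ 0.6934 -0.1613  0.153 ] 0.0009
scrL [ 0.542  -0.1114  0.0603] 0.001
scrFR [ 0.6977 -0.2194  0.0589] 0.0011
scrR [ 0.5554 -0.2307  0.0588] 0.0003
ball [ 0.634  -0.159   0.0802] 0.0001
nut [ 0.6677 -0.2539  0.0053] 0.0008
bolt [0.45577231 0.01639224]
wr screw [ 0.54070897 -0.1110586   0.06      ]
wr screw [ 0.68433959 -0.09851594  0.06      ]
wr h [ 0.46196892 -0.15913506  0.032     ]
wr h [ 0.47623083 -0.144525    0.032     ]
wr h [ 0.48863472 -0.11936515  0.032     ]
wr ball [ 0.63058612 -0.16248791  0.085     ]
```

Run:
```python
import pickle,numpy as np
from h import *
d=pickle.load(open("c0.pkl","rb"))
W=d["wrist"]
for u in (412,453):print("wr",plane(W,u,90,0),plane(W,u,90,.03))
# scene strip edges along row 290
for n,r in (("scene",280),("side",300)):
    c=d[n];row=c["pixels"][r,:300].min(1);i=np.where(row>190)[0];print(n,i.min(),i.max(),[plane(c,u,r,z).round(3) for u in(i.min(),i.max()) for z in(0,.03)])
```

```text
wr [ 0.4297674  -0.10063868  0.        ] [ 0.44486883 -0.09860716  0.03      ]
wr [ 0.37948346 -0.10064132  0.        ] [ 0.39850363 -0.09860959  0.03      ]
scene 52 247 [array([-0.026,  0.109,  0.   ]), array([-0.019,  0.087,  0.03 ]), array([ 0.43 , -0.235,  0.   ]), array([ 0.423, -0.247,  0.03 ])]
side 205 226 [array([ 0.384, -0.319,  0.   ]), array([ 0.38 , -0.345,  0.03 ]), array([ 0.43 , -0.333,  0.   ]), array([ 0.424, -0.358,  0.03 ])]
```

Emit:
servo_tool(
  targets=[
    [-1.3,-1.3,0,-0.12,0],
    [-2.3,-2.3,0,-0.24,0],
    [-3.2,-3.1,0,-0.36,0],
    [-4.0,-3.9,0,-0.48,0],
    [-4.7,-4.6,0,-0.6,0],
  ],
)

```text
time_s: 0.57
tcp_pos: [0.4811, -0.1394, 0.2393]
ee_rot: [[-0.57, -0.822, -0.001], [-0.822, 0.57, 0.0], [0.001, 0.001, -1.0]]
wrist_force: [0.1, -0.1, -0.9]
gripper_width: 0.711
gripper_force: 0.0
```

Emit:
servo_tool(
  targets=[
    [-0.5,-0.5,0,-0.12,0],
    [-1.0,-1.0,-0.5,-0.24,0],
    [-1.6,-1.45,-1.0,-0.36,0],
    [-1.6,-1.45,-1.5,-0.48,0],
    [-1.6,-1.45,-2.0,-0.6,0],
  ],
)

```text
time_s: 0.98
tcp_pos: [0.4348, -0.1822, 0.1791]
ee_rot: [[-0.935, -0.355, 0.0], [-0.355, 0.935, 0.0], [-0.0, -0.0, -1.0]]
wrist_force: [0.1, -0.1, 0.2]
gripper_width: 0.327
gripper_force: 0.0
```

Emit:
servo_tool(
  targets=[
    [0,0,-0.8,-0.12,0],
    [0,0,-1.5,-0.24,0],
    [0,0,-2.0,-0.28,0],
    [0,0,-2.5,-0.28,0],
    [0,0,-2.5,-0.28,0],
  ],
)

```text
time_s: 1.4
tcp_pos: [0.4337, -0.1812, 0.1018]
ee_rot: [[-0.996, -0.09, -0.007], [-0.09, 0.996, 0.001], [0.007, 0.002, -1.0]]
wrist_force: [-0.1, 0.5, 0.4]
gripper_width: 0.02
gripper_force: 0.0
```

Run:
```python
from station import r
import cv2,pickle,numpy as np
d={n:r.capture(n) for n in("scene","side","wrist")}
pickle.dump(d,open("c1.pkl","wb"))
w=d["wrist"]["pixels"];f=lambda i:cv2.resize(i,(400,400),interpolation=cv2.INTER_CUBIC)
a=f(d["side"]["pixels"][160:290,200:330])
cv2.imwrite("pics/p1.png",np.hstack([cv2.resize(w,(400,300)),a[:300]])[:,:,::-1])
s=r.sense();print(s["time_s"],s["tcp_pos"],s["ee_rot"].round(3) if hasattr(s["ee_rot"],'round') else s["ee_rot"])
```

```text
1.55 [ 0.43650052 -0.18158323  0.10515246] [[-0.996 -0.091  0.001]
 [-0.091  0.996 -0.   ]
 [-0.001 -0.    -1.   ]]
```

View pics/p1.png

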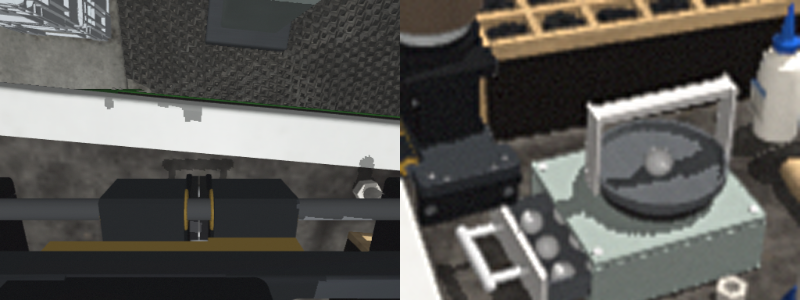

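The wrist view shows the closed fingers (centre about (200,210)) with the bench strip behind. The side view shows the gripper above and in front of the handle. Descending in front of it.

Emit:
servo_tool(
  targets=[
    [-0.2,0,-0.6,0,0],
    [-0.2,0,-1.2,0,0],
    [-0.2,0,-1.7,0,0],
    [-0.2,0,-2.1,0,0],
    [-0.2,0,-2.3,0,0],
  ],
)

```text
time_s: 1.97
tcp_pos: [0.4302, -0.1815, 0.0354]
ee_rot: [[-0.996, -0.091, 0.0], [-0.091, 0.996, -0.0], [-0.0, -0.0, -1.0]]
wrist_force: [0.5, -0.3, 0.1]
gripper_width: 0.005
gripper_force: 0.0
```

Emit:
servo_tool(
  targets=[
    [0.2,0,0,0,0],
    [0.4,0.03,0,0,0],
    [0.6,0.05,0,0,0],
    [0.8,0.07,0,0,0],
    [1.0,0.09,0,0,0],
  ],
)

```text
time_s: 2.38
tcp_pos: [0.4606, -0.1788, 0.0362]
ee_rot: [[-0.996, -0.091, 0.0], [-0.091, 0.996, -0.0], [-0.0, -0.0, -1.0]]
wrist_force: [-2.7, -0.7, 1.2]
gripper_width: 0.004
gripper_force: 0.9
```

Emit:
servo_tool(
  targets=[
    [0.15,0.01,0,0,0],
    [0.3,0.03,0,0,0],
    [0.45,0.04,0,0,0],
    [0.55,0.05,0,0,0],
    [0.65,0.06,0,0,0],
  ],
)

```text
time_s: 2.8
tcp_pos: [0.4797, -0.1769, 0.0355]
ee_rot: [[-0.996, -0.091, -0.0], [-0.091, 0.996, 0.0], [0.0, 0.0, -1.0]]
wrist_force: [-1.4, -0.3, 1.5]
gripper_width: 0.008
gripper_force: 0.8
```

Emit:
servo_tool(
  targets=[
    [0.04,0,0,0,0],
    [0.08,0,0,0,0],
    [0.12,0.01,0,0,0],
    [0.16,0.01,0,0,0],
    [0.2,0.02,0,0,0],
  ],
)

```text
time_s: 3.22
tcp_pos: [0.4842, -0.1765, 0.0354]
ee_rot: [[-0.996, -0.09, -0.003], [-0.09, 0.996, 0.0], [0.003, 0.0, -1.0]]
wrist_force: [-6.3, -2.4, 3.7]
gripper_width: 0.007
gripper_force: 2.8
```

Emit:
servo_tool(
  targets=[
    [0.03,0,0,0,0],
    [0.06,0,0,0,0],
    [0.06,0,0,0,0],
    [0.06,0,0,0,0],
    [0.06,0,0,0,0],
  ],
)

```text
time_s: 3.63
tcp_pos: [0.4843, -0.1765, 0.0353]
ee_rot: [[-0.996, -0.09, -0.006], [-0.09, 0.996, 0.0], [0.006, 0.001, -1.0]]
wrist_force: [-6.6, -1.5, 4.9]
gripper_width: 0.004
gripper_force: 3.4
```

Run:
```python
from station import r
import cv2,pickle,numpy as np
d={n:r.capture(n) for n in("scene","side")}
pickle.dump(d,open("c2.pkl","wb"))
f=lambda i:cv2.resize(i,(400,400),interpolation=cv2.INTER_CUBIC)
cv2.imwrite("pics/p2.png",np.hstack([f(d["scene"]["pixels"][170:290,220:340]),f(d["side"]["pixels"][170:290,210:330])])[:,:,::-1])
s=r.sense();print(s["time_s"],s["tcp_pos"],s["wrist_force"])
```

```text
3.7333 [ 0.48427301 -0.17654271  0.03528909] [-6.5107548  -0.80843801  5.62124611]
```

View pics/p2.png

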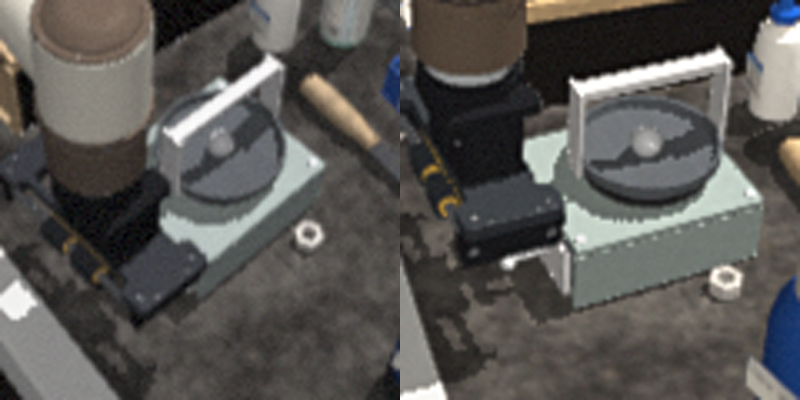

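The drawer front in the side view (560,270) sits flush against the base, and the push stalled with the force rising, so it's shut. The dish is undisturbed. Backing off, rising and moving over the dish.

Emit:
servo_tool(
  targets=[
    [-0.3,0,0,0,0],
    [-0.7,-0.05,0,0,0],
    [-0.8,-0.05,1.0,0,0],
    [-0.8,-0.05,2.3,0,40],
    [-0.8,-0.05,3.6,0,87],
  ],
)

```text
time_s: 4.15
tcp_pos: [0.4631, -0.1779, 0.1444]
ee_rot: [[-0.996, -0.091, 0.0], [-0.091, 0.996, -0.0], [-0.0, -0.0, -1.0]]
wrist_force: [2.0, -0.0, 0.5]
gripper_width: 0.084
gripper_force: 0.0
```

Emit:
servo_tool(
  targets=[
    [0,0,1.3,0,87],
    [0,0,2.6,0,87],
    [1.0,0.1,3.5,0,87],
    [2.2,0.2,3.6,-0.03,87],
    [3.3,0.3,3.6,-0.05,87],
  ],
)

```text
time_s: 4.57
tcp_pos: [0.5655, -0.1689, 0.2559]
ee_rot: [[-0.999, -0.04, 0.011], [-0.04, 0.999, -0.001], [-0.011, -0.001, -1.0]]
wrist_force: [-0.1, -0.5, -0.4]
gripper_width: 0.449
gripper_force: 0.0
```

Run:
```python
from station import r
import cv2,pickle,numpy as np
d={n:r.capture(n) for n in("wrist",)}
pickle.dump(d,open("c3.pkl","wb"))
cv2.imwrite("pics/p3.png",d["wrist"]["pixels"][:,:,::-1])
s=r.sense();print(s["time_s"],s["tcp_pos"],s["ee_rot"][0],s["gripper_width"])
```

```text
4.6167 [ 0.57048842 -0.16837052  0.25263678] [-0.9991101  -0.04092313  0.0102134 ] 0.49481234585452266
```

View pics/p3.png

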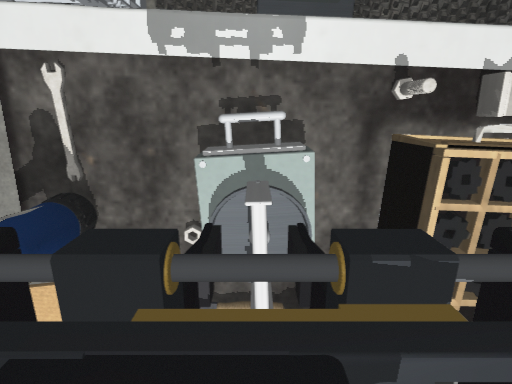

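Wrist view: drawer shut with its handle at (252,118). The dish bar runs from (258,192) to (262,305), nearly in line between the open fingers. Measuring its line once still.

Emit:
servo_tool(
  targets=[
    [0.0,0,0,0,87],
    [0,0,0,0,87],
    [0,0,0,0,87],
    [0,0,0,0,87],
    [0,0,0,0,87],
  ],
)

```text
time_s: 5.03
tcp_pos: [0.5616, -0.169, 0.2519]
ee_rot: [[-0.999, -0.041, 0.001], [-0.041, 0.999, -0.0], [-0.001, -0.0, -1.0]]
wrist_force: [-0.6, 0.1, -1.0]
gripper_width: 0.881
gripper_force: 0.0
```

Run:
```python
from station import r
import pickle,numpy as np
from h import *
c=r.capture("wrist");c0=pickle.load(open("c0.pkl","rb"))
s=r.sense();print(s["time_s"],s["tcp_pos"],s["ee_rot"][0],s["gripper_width"])
P=[]
for v in list(range(206,226,3))+list(range(285,300,3)):
    i=np.where(c["pixels"][v,240:285].min(1)>150)[0]+240
    if len(i)<5: print(v,len(i));continue
    a,b=plane(c,i.min()-.5,v,.153),plane(c,i.max()+.5,v,.153);m=(a+b)/2;P.append(m);print(v,i.min(),i.max(),m[:2].round(4),round(b[1]-a[1],4))
P=np.array(P);k=np.polyfit(P[:,0],P[:,1],1);print("yaw",np.degrees(np.arctan(k[0])),"y at .632",np.polyval(k,.632))
for u,v in((202,164),(307,158)):print("screw",plane(c,u,v,.06))
for u,v in((222,119),(282,115)):print("handle",plane(c,u,v,.032))
```

```text
5.0833 [ 0.56168453 -0.16901166  0.25197503] [-9.99173856e-01 -4.06340867e-02  6.90638367e-04] 0.9213150374325977
206 0
209 245 271 [ 0.5687 -0.167 ] 0.0234
212 245 265 [ 0.5715 -0.1695] 0.0183
215 251 265 [ 0.5742 -0.1667] 0.0131
218 251 265 [ 0.577  -0.1666] 0.0131
221 251 265 [ 0.5798 -0.1665] 0.0132
224 251 265 [ 0.5826 -0.1664] 0.0132
285 254 267 [ 0.6434 -0.1613] 0.0131
288 254 267 [ 0.6466 -0.1612] 0.0131
291 254 267 [ 0.6498 -0.161 ] 0.0132
294 254 267 [ 0.6531 -0.1609] 0.0132
297 254 267 [ 0.6563 -0.1607] 0.0133
yaw 4.686205927960702 y at .632 -0.1624950121257857
screw [ 0.54775849 -0.23115521  0.06      ]
screw [ 0.53594513 -0.11122117  0.06      ]
handle [ 0.4974468  -0.21168915  0.032     ]
handle [ 0.48991577 -0.14034831  0.032     ]
```

Emit:
servo_tool(
  targets=[
    [0.8,0.07,0,0.01,87],
    [1.6,0.14,0,0.03,87],
    [2.2,0.2,-0.2,0.03,87],
    [2.3,0.21,-0.8,0.03,87],
    [2.3,0.21,-1.6,0.03,87],
  ],
)

```text
time_s: 5.5
tcp_pos: [0.6335, -0.1626, 0.2049]
ee_rot: [[-0.997, -0.071, 0.006], [-0.071, 0.997, -0.001], [-0.005, -0.001, -1.0]]
wrist_force: [-0.2, -0.1, -0.6]
gripper_width: 0.997
gripper_force: 0.0
```

Emit:
servo_tool(
  targets=[
    [0,0,-0.6,0,87],
    [0,0,-1.1,0,87],
    [0,0,-1.5,0,87],
    [0,0,-1.8,0,87],
    [0,0,-1.93,0,87],
  ],
)

```text
time_s: 5.92
tcp_pos: [0.6304, -0.1626, 0.1443]
ee_rot: [[-0.998, -0.07, -0.002], [-0.07, 0.998, 0.0], [0.002, 0.0, -1.0]]
wrist_force: [1.0, -0.2, -0.3]
gripper_width: 0.996
gripper_force: 0.0
```

Run:
```python
from station import r
import cv2,numpy as np
f=lambda i:cv2.resize(i,(400,400),interpolation=cv2.INTER_CUBIC)
cv2.imwrite("pics/p4.png",np.hstack([f(r.capture("scene")["pixels"][150:270,220:340]),f(r.capture("side")["pixels"][150:270,220:340])])[:,:,::-1])
s=r.sense();print(s["time_s"],s["tcp_pos"],s["wrist_force"])
```

```text
6.0167 [ 0.63097013 -0.16263279  0.1452807 ] [-0.47707931  0.45889854  0.61297726]
```

View pics/p4.png

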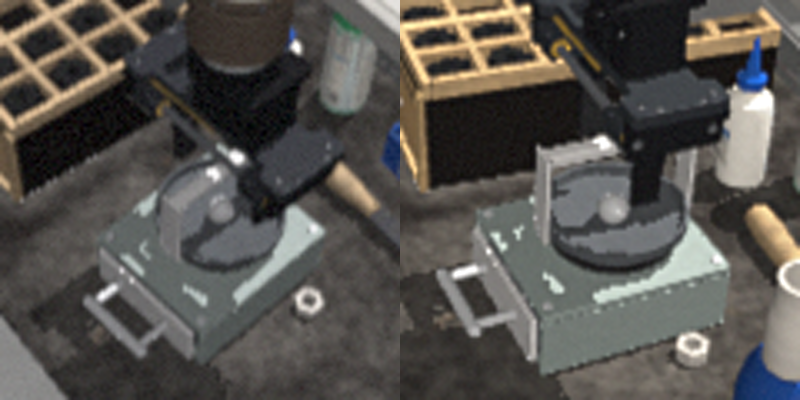

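The fingers straddle the bar and the drawer is shut. In the scene half the ball is at (221,208), in the middle of the dish. Closing gently.

Emit:
servo_tool(
  targets=[
    [0,0,0,0,60],
    [0,0,0,0,40],
    [0,0,0,0,30],
    [0,0,0,0,24],
    [0,0,0,0,20],
  ],
)

```text
time_s: 6.43
tcp_pos: [0.6315, -0.1626, 0.1462]
ee_rot: [[-0.997, -0.071, 0.001], [-0.071, 0.997, -0.0], [-0.001, -0.0, -1.0]]
wrist_force: [0.2, -0.4, -0.5]
gripper_width: 0.703
gripper_force: 0.0
```

Emit:
servo_tool(
  targets=[
    [0,0,0,0,20],
    [0,0,0,0,20],
    [0,0,0,0,19],
    [0,0,0,0,19],
    [0,0,0,0,18],
  ],
)

```text
time_s: 6.85
tcp_pos: [0.6313, -0.1626, 0.1456]
ee_rot: [[-0.997, -0.071, -0.0], [-0.071, 0.997, -0.0], [0.0, -0.0, -1.0]]
wrist_force: [-0.5, -0.5, 0.6]
gripper_width: 0.326
gripper_force: 0.0
```

Emit:
servo_tool(
  targets=[
    [0,0,0,0,18],
    [0,0,0,0,17],
    [0,0,0,0,17],
    [0,0,0,0,16],
    [0,0,0,0,16],
  ],
)

```text
time_s: 7.27
tcp_pos: [0.6313, -0.1623, 0.1456]
ee_rot: [[-0.997, -0.071, -0.0], [-0.071, 0.997, 0.0], [-0.0, 0.0, -1.0]]
wrist_force: [0.1, 1.8, 0.4]
gripper_width: 0.19
gripper_force: 0.8
```

Emit:
servo_tool(
  targets=[
    [0,0,0,0,15],
    [0,0,0,0,15],
    [0,0,0,0,14],
    [0,0,0,0,12],
    [0,0,0,0,0],
  ],
)

```text
time_s: 7.68
tcp_pos: [0.6315, -0.1621, 0.146]
ee_rot: [[-0.997, -0.071, 0.001], [-0.071, 0.997, 0.0], [-0.001, 0.0, -1.0]]
wrist_force: [-1.0, 3.8, 3.7]
gripper_width: 0.154
gripper_force: 30.0
```

Emit:
servo_tool(
  targets=[
    [0,0,0,0,0],
    [0,0,0,0,0],
    [0,0,0,0,0],
    [0,0,0,0,0],
    [0,0,0,0,0],
  ],
)

```text
time_s: 8.1
tcp_pos: [0.6315, -0.1623, 0.1461]
ee_rot: [[-0.997, -0.071, 0.001], [-0.071, 0.997, 0.0], [-0.001, 0.0, -1.0]]
wrist_force: [-0.8, 5.1, 4.1]
gripper_width: 0.161
gripper_force: 30.0
```

Emit:
servo_tool(
  targets=[
    [0,0.01,0,0,0],
    [0,0.02,0.01,0,0],
    [0,0.02,0.04,0,0],
    [0,0.02,0.09,0,0],
    [0,0.02,0.16,0,0],
  ],
)

```text
time_s: 8.52
tcp_pos: [0.6299, -0.1626, 0.1486]
ee_rot: [[-0.998, -0.07, -0.004], [-0.07, 0.998, -0.0], [0.004, 0.0, -1.0]]
wrist_force: [-0.1, -0.4, -4.5]
gripper_width: 0.157
gripper_force: 30.0
```

Emit:
servo_tool(
  targets=[
    [0,0,0.08,0,0],
    [0,0,0.17,0,0],
    [0,0,0.27,0,0],
    [0,0,0.37,0,0],
    [0,0,0.47,0,0],
  ],
)

```text
time_s: 8.93
tcp_pos: [0.6313, -0.162, 0.1649]
ee_rot: [[-0.997, -0.071, 0.0], [-0.071, 0.997, -0.0], [-0.0, -0.0, -1.0]]
wrist_force: [0.3, -0.4, -4.1]
gripper_width: 0.154
gripper_force: 30.0
```

Emit:
servo_tool(
  targets=[
    [0,0,0.1,0,0],
    [0,0,0.2,0,0],
    [0,0,0.3,0,0],
    [0,0,0.4,0,0],
    [0,0,0.5,0,0],
  ],
)

```text
time_s: 9.35
tcp_pos: [0.6313, -0.1619, 0.1799]
ee_rot: [[-0.997, -0.071, 0.0], [-0.071, 0.997, 0.0], [-0.0, 0.0, -1.0]]
wrist_force: [0.1, -1.0, -4.3]
gripper_width: 0.153
gripper_force: 30.0
```

Run:
```python
from station import r
import cv2,numpy as np
f=lambda i:cv2.resize(i,(400,400),interpolation=cv2.INTER_CUBIC)
cv2.imwrite("pics/p5.png",np.hstack([f(r.capture("scene")["pixels"][150:270,220:340]),f(r.capture("side")["pixels"][150:270,220:340])])[:,:,::-1])
s=r.sense();print(s["time_s"],s["tcp_pos"],s["wrist_force"],s["moment"])
```

```text
9.45 [ 0.63168152 -0.1620427   0.18035956] [ 0.25594415  0.74953807 -5.03138038] [-0.03456334 -0.10860813  0.0353624 ]
```

View pics/p5.png

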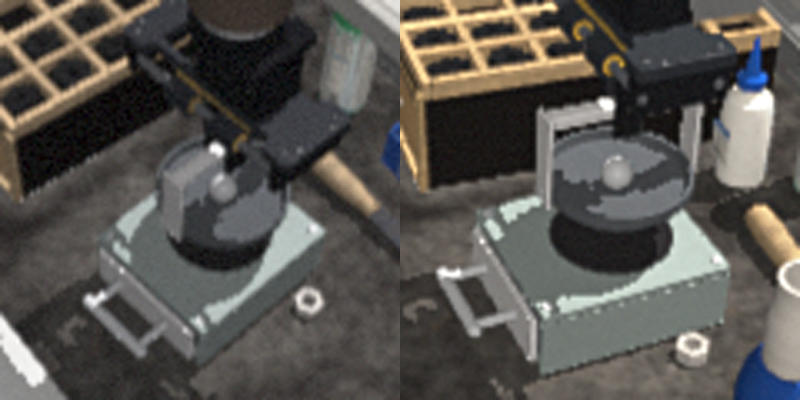

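The dish is about 35 mm up and level. The ball is central at scene (222,185) and side (616,172). Continuing up.

Emit:
servo_tool(
  targets=[
    [0,0,0.08,0,0],
    [0,0,0.2,0,0],
    [0,0,0.32,0,0],
    [0,0,0.45,0,0],
    [0,0,0.58,0,0],
  ],
)

```text
time_s: 9.87
tcp_pos: [0.6314, -0.162, 0.1974]
ee_rot: [[-0.997, -0.071, 0.0], [-0.071, 0.997, -0.0], [-0.0, -0.0, -1.0]]
wrist_force: [-0.1, -0.2, -4.5]
gripper_width: 0.159
gripper_force: 30.0
```

Emit:
servo_tool(
  targets=[
    [0,0,0.13,0,0],
    [0,0,0.26,0,0],
    [0,0,0.39,0,0],
    [0,0,0.52,0,0],
    [0,0,0.65,0,0],
  ],
)

```text
time_s: 10.28
tcp_pos: [0.6312, -0.162, 0.2168]
ee_rot: [[-0.997, -0.071, -0.0], [-0.071, 0.997, 0.0], [0.0, 0.0, -1.0]]
wrist_force: [0.1, -0.3, -3.9]
gripper_width: 0.157
gripper_force: 30.0
```

Emit:
servo_tool(
  targets=[
    [0,0,0.13,0,0],
    [0,0,0.26,0,0],
    [0,0,0.39,0,0],
    [0,0,0.52,0,0],
    [0,0,0.64,0,0],
  ],
)

```text
time_s: 10.7
tcp_pos: [0.6313, -0.162, 0.2361]
ee_rot: [[-0.997, -0.071, 0.0], [-0.071, 0.997, -0.0], [-0.0, -0.0, -1.0]]
wrist_force: [0.5, -0.1, -5.0]
gripper_width: 0.158
gripper_force: 30.0
```

Emit:
servo_tool(
  targets=[
    [0,0,0.1,0,0],
    [0,0,0.16,0,0],
    [0,0,0.2,0,0],
    [0,0,0.2,0.01,0],
    [0,0,0.2,0.03,0],
  ],
)

```text
time_s: 11.12
tcp_pos: [0.6312, -0.1619, 0.2415]
ee_rot: [[-0.995, -0.102, -0.0], [-0.102, 0.995, 0.0], [0.0, 0.0, -1.0]]
wrist_force: [-0.1, -0.7, -4.5]
gripper_width: 0.152
gripper_force: 30.0
```

Emit:
servo_tool(
  targets=[
    [0,0,0,0.03,0],
    [0,0,0,0.07,0],
    [0,0,0,0.11,0],
    [0,0,0,0.16,0],
    [0,0,0,0.21,0],
  ],
)

```text
time_s: 11.53
tcp_pos: [0.6311, -0.162, 0.2413]
ee_rot: [[-0.951, -0.309, -0.001], [-0.309, 0.951, 0.0], [0.001, 0.0, -1.0]]
wrist_force: [-0.1, 0.1, -5.1]
gripper_width: 0.158
gripper_force: 30.0
```

Emit:
servo_tool(
  targets=[
    [0,0,0,0.05,0],
    [0,0,0,0.1,0],
    [0,0,0,0.15,0],
    [0,0,0,0.2,0],
    [0,0,0,0.25,0],
  ],
)

```text
time_s: 11.95
tcp_pos: [0.6311, -0.162, 0.2413]
ee_rot: [[-0.845, -0.535, -0.001], [-0.535, 0.845, 0.0], [0.001, 0.0, -1.0]]
wrist_force: [0.3, 0.5, -4.0]
gripper_width: 0.157
gripper_force: 30.0
```

Emit:
servo_tool(
  targets=[
    [0,0,0,0.05,0],
    [0,0,0,0.1,0],
    [0,0,0,0.15,0],
    [0,0,0,0.2,0],
    [0,0,0,0.25,0],
  ],
)

```text
time_s: 12.37
tcp_pos: [0.6311, -0.1619, 0.2413]
ee_rot: [[-0.686, -0.727, -0.001], [-0.727, 0.686, 0.0], [0.0, 0.001, -1.0]]
wrist_force: [0.1, 0.3, -4.7]
gripper_width: 0.157
gripper_force: 30.0
```

Emit:
servo_tool(
  targets=[
    [0,0,0,0.05,0],
    [0,0,0,0.1,0],
    [0,0,0,0.15,0],
    [0,0,0,0.2,0],
    [0,0,0,0.25,0],
  ],
)

```text
time_s: 12.78
tcp_pos: [0.6311, -0.1619, 0.2413]
ee_rot: [[-0.485, -0.874, -0.001], [-0.874, 0.485, 0.0], [0.0, 0.001, -1.0]]
wrist_force: [-0.3, 0.5, -4.6]
gripper_width: 0.155
gripper_force: 30.0
```

Emit:
servo_tool(
  targets=[
    [0,0,0,0.05,0],
    [0,0,0,0.1,0],
    [0,0,0,0.15,0],
    [0,0,0,0.2,0],
    [0,0,0,0.25,0],
  ],
)

```text
time_s: 13.2
tcp_pos: [0.6311, -0.1619, 0.2413]
ee_rot: [[-0.254, -0.967, -0.001], [-0.967, 0.254, 0.0], [0.0, 0.001, -1.0]]
wrist_force: [-0.9, 0.8, -5.0]
gripper_width: 0.153
gripper_force: 30.0
```

Emit:
servo_tool(
  targets=[
    [0,0,0,0.05,0],
    [0,0,0,0.1,0],
    [0,0,0,0.15,0],
    [0,0,0,0.19,0],
    [0,0,0,0.23,0],
  ],
)

```text
time_s: 13.62
tcp_pos: [0.6311, -0.162, 0.2413]
ee_rot: [[-0.027, -1.0, -0.001], [-1.0, 0.027, 0.0], [-0.0, 0.001, -1.0]]
wrist_force: [-0.1, -0.3, -4.5]
gripper_width: 0.156
gripper_force: 30.0
```

Emit:
servo_tool(
  targets=[
    [0,0,0,0.03,0],
    [0,0,0,0.06,0],
    [0,0,0,0.08,0],
    [0,0,0,0.1,0],
    [0,0,0,0.11,0],
  ],
)

```text
time_s: 14.03
tcp_pos: [0.6312, -0.162, 0.2415]
ee_rot: [[0.081, -0.997, -0.0], [-0.997, -0.081, 0.0], [-0.0, 0.0, -1.0]]
wrist_force: [0.5, 0.3, -4.5]
gripper_width: 0.153
gripper_force: 30.0
```

Emit:
servo_tool(
  targets=[
    [0,0,0,0.01,0],
    [0,0,0,0.01,0],
    [0,0,0,0.01,0],
    [0,0,0,0.01,0],
    [0,0,0,0.01,0],
  ],
)

```text
time_s: 14.45
tcp_pos: [0.6313, -0.162, 0.2417]
ee_rot: [[0.09, -0.996, -0.0], [-0.996, -0.09, -0.0], [0.0, 0.0, -1.0]]
wrist_force: [0.8, -0.4, -4.0]
gripper_width: 0.155
gripper_force: 30.0
```

Run:
```python
from station import r
import cv2,numpy as np,pickle
d={n:r.capture(n) for n in("scene","side","wrist")};pickle.dump(d,open("c6.pkl","wb"))
f=lambda i:cv2.resize(i,(400,400),interpolation=cv2.INTER_CUBIC)
cv2.imwrite("pics/p6.png",np.hstack([f(d["scene"]["pixels"][150:270,220:340]),f(d["side"]["pixels"][150:270,220:340])])[:,:,::-1])
s=r.sense();print(s["time_s"],s["tcp_pos"],s["wrist_force"],s["ee_rot"][0],s["gripper_force"])
```

```text
14.6 [ 0.63127026 -0.16197868  0.24166088] [-0.41613247  0.92751336 -3.63199606] [ 8.98396277e-02 -9.95956244e-01  2.99503587e-05] 29.986737398430705
```

View pics/p6.png

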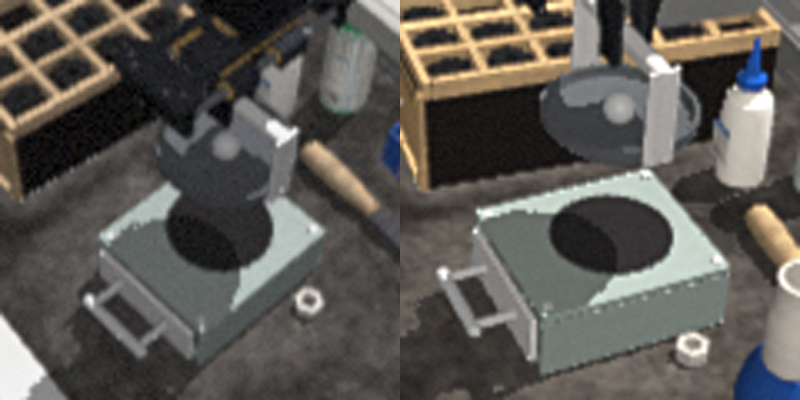

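The dish hangs above the pad with its bar parallel to the drawer front and the drawer shut. The ball is at scene (226,145) and side (619,108). I'll check the ball's position against the dish centre and hand in only if it agrees.

Run:
```python
from station import r
import pickle,numpy as np
from h import *
d=pickle.load(open("c6.pkl","rb"));S,D=d["scene"],d["side"]
p,e=tri(S,(287.8,193.5),D,(285.7,182.4));print("ball",p,e)
q,e2=tri(S,(220+219/3.333,150+231/3.333),D,(220+211/3.333,150+234/3.333));print("pad",q,e2)
if np.linalg.norm(p-[.6313,-.162,.181])<.009 and np.linalg.norm(q[:2]-[.6313,-.162])<.02: print(r.finish_job())
```

```text
ball [ 0.63134496 -0.16233549  0.17882615] 0.0010744044693460325
pad [ 0.62753913 -0.16919449  0.06260109] 0.0027326241985398264
the job is handed in; nothing more can be done
None
```

The job is handed in but I saw no verdict: at my last check the drawer was shut, and the dish was held still and level about 10 cm above the pad, its bar parallel to the drawer front and the ball within about 3 mm of the middle.

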